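Hold the cast lever over its fixture

ROBOT

A 6-joint arm with a two-finger parallel gripper is mounted at the origin on the work surface. World frame = base frame: x ahead of the robot, y to its left, z up, the work surface at z = 0. Lengths are in m, angles in rad, forces in N, time in s.
With the tool pointing down it reaches from about 0.4 to 0.825 m from the base axis. Payload 7 kg.
Tool frame: the origin (TCP) lies at the very end of the fingers, on their centre line; the grasp point (between the pads) lies 19 mm behind it (arm.pinch_z is the z of the grasp point in the tool frame, in m); z points along the fingers, y is the direction in which the jaws open and shut (so a half turn about z gives the same grasp; the last joint's range is limited). The gripper opens to 88 mm and grips with 3 to 60 N. Pads are 19 mm wide; open, the fingers measure 130 mm over their backs; the gripper's body (78 mm by 193 mm) begins 47 mm behind the grasp point.
Start: joints at [-0.866, 0.359, 0.012, 0, -1.224, -0.288], TCP at [0.273, -0.617, 0.227] pointing down, gripper open.
Joint ranges: [-3.07, 3.07], [-1.43, 2.12], [-1.02, 1.25], [-3.03, 1.67], [-3.05, -0], [-3.03, 3.03]. Speed limits (rad/s): [2.39, 2.39, 3.01, 3.14, 3.14, 3.14].

INTERFACE

Orientations are given as [roll, pitch, yaw] about the fixed x, y, z axes, in that order (R = Rz(yaw) Ry(pitch) Rx(roll)).
In Python, from station import arm gives the robot as it stands.
- The arm moves only by the tool drive_tool, never from a script. Its argument "targets" is a list of rows, each a list of 6 numbers: the shift along the world's x, y, z in units of 0.04 m (1.0 is 0.04 m), then the turn, a rotation vector about the world's x, y, z in units of 6 degrees (1.0 is 6 degrees). In form: [[x, y, z, wx, wy, wz], ...]. A call has 1 to 5 rows; each row shifts and turns the commanded pose from where the row before left it; what a row does not reach is not made up. A row lasts 1/8 s, in which the tool goes at most 62.5 mm and 10.7 degrees, less where a joint would pass 70% of its speed; a pose out of reach is approached as far as the arm can. A call with a number of a shift or a turn outside -1 to 1 is refused whole. A call with a gripper value outside its range is refused whole. "claw" is the opening, from 0 (shut) to 1 (fully open), set as the call begins (left out, the last holds). The fingers move at their own pace and stop on an object; "newtons" is the grip in N (left out, the last holds). Time passes only in rows, so rows that do not move let the fingers close. It gives the time, the measured TCP pose, the force and the opening at its end, in the units of the state.
- arm.get_state(): the state, without advancing time (a new reading comes with each control period).
- arm.grab_frame(name): name is "side" or "top" or "wrist"; returns (picture, depth): 480x640x3 uint8, red, green, blue; 480x640 float32, m along the optical axis (not along the pixel's ray), 0 where there is no reading.
- arm.get_calibration(name): a dict with "mtx" (3x3 intrinsics, pixels), "dist_coeffs" ([k1, k2, p1, p2, k3] as OpenCV has them; the pictures are not rectified), "origin" and "rotation" of the camera in the world. Camera axes: x right, y up, looking along -z (the intrinsics and any distortion apply to the point x, -y, -z); pixel columns grow to the right and rows downward; lengths in m; the calibration is good to about 2 mm. A picture is of the moment at which its call begins: read the wrist's pose just before it. get_calibration takes no time and is no camera call; for the wrist camera it gives the pose at the moment of the call.
- arm.job_done(): hands the job in, once; it reports no verdict.
Trained networks look in the newest picture that a camera, given by its name, has taken for a name from the list of things; names that differ only in an ending like _2 or _b are one class to them, and where a whole thing is asked for, a point or a joint stands for the part that bears it (a point fixed in the world has none). Each returns a list of dicts, best first, with "score" (0 to 1); they miss things now and then, are a little off and sometimes report something else, mostly with a low value. They report only what shows in the picture. A call takes as long as a camera call. They do not tell look-alikes from the thing itself.
- arm.search_frame(target, camera): "point" ([x, y, z] in m, in the coordinates of the camera as it stood for that picture, good to about 4 mm: the middle of the surface that is visible of it).
- arm.cut_out(target, camera): "pixels" (480x640 bool, what is visible of it).
- arm.landmark_of(target, camera): "point" ([x, y, z] in m, in the coordinates of the camera as it stood for that picture, good to about 4 mm: a listed point, or the origin of a listed thing).
The state is a dict: "t": time; "q": joint angles; "qd": joint speeds; "joint_efforts": joint torques, N m; "eef_pos": TCP position; "ee_rot": TCP orientation; "force": force on the tool from outside, world axes, zero at the start; "moment": the same for the moment, N m; "width": finger opening in m.
Only numpy, scipy, OpenCV 4.12 (cv2) and the standard library are available. Lean on these libraries where they do the work, as an engineer would, in place of code of your own. Each camera call takes 0.05 s, during which the arm holds its last target. There are 200 camera calls.

TASK

On the assembly fixture, slide the guard fully back to its end stop so that the upright pin is uncovered, and leave it there. Then pick up the cast lever at its balance point and hold it level over the fixture, ready to be lowered on: hub centred over the pin, small end over the rest block, the hub's underside about 3 cm above the pin's tip, without touching the fixture. Finish while still holding it there steadily (do not put it down), and leave the other things on the bench alone.

Things in the scene. Friction and masses are not known exactly. Their poses are not given: they have to be found in the camera images.
- fixture: Steel fixture fixed to the bench. Origin on the bench under the pin's axis, z up. Base plate 76 (x) by 215 (y) by 12 mm high, y -40 to +175. Upright pin, 14 mm diameter, at x = y = 0 on a 36 mm round seat (top at 18 mm), tip at 50 mm. Rest block at y = +140 mm with two cheeks 30 mm high, 30 mm apart. The guard slides on an aluminium guide 44 mm wide, 20 mm high, from x = 33 to 163 mm.
- guard (a joint): Position of the guard along the fixture's +x axis, m: 0 = its cover plate centred over the pin, 0.070 = its end stop, pin uncovered. Starts between 0 and 0.020. It moves with a light friction of about 2 N and stays where it is left.
- guard_grip (a point): Centre of the top of the guard's black upright grip, 95 mm above the bench, at fixture x = 50 mm + joint value, y = 0. Grip: 24 mm along fixture x, 16 mm across (y), 36 mm tall above the guard's plate (top at 59 mm). The cover plate, 40 by 40 by 5 mm, is centred 50 mm from the grip towards fixture -x; a 30 by 30 mm carriage is under the grip.
- pin_tip (a point): Centre of the pin's tip, 50 mm above the bench; axes as the fixture's.
- rest (a point): Centre of the rest block's floor, 140 mm from the pin along the fixture's +y, 18 mm above the bench. The lever's small end belongs above it.
- lever: Dark cast-steel offset lever lying flat and loose on the bench, 0.3 to 0.53 kg. Origin: centre of the hub's underside, z up; the bar runs along its +y. Hub: 40 mm diameter, 34 mm high, 18 mm bore. Bar: 14 mm wide (x), 14 mm high, 12 to 26 mm above the underside, out to the small end at y = 140 mm, a boss 24 mm diameter, 30 mm high, its underside level with the hub's.
- lever_hub (a point): Centre of the hub's underside (same as the lever's origin).
- lever_tail (a point): Centre of the underside of the small end, 140 mm from the hub's centre along the lever's +y.
- lever_balance (a point): Balance point (centre of mass lengthways), on the bar's centreline 43 mm from the hub's centre towards the small end, 19 mm above the underside (mid-height of the bar).
- screwdriver: Bystander: black-handled screwdriver lying on the bench, 190 mm long; leave alone. Origin under its mid-length, handle towards its -x.
- wrench: Bystander: steel wrench lying on the bench, 150 mm long; leave alone. Origin under its mid-length, its length along x.
- oil_bottle: Bystander: closed white bottle standing upright, 52 mm diameter, 120 mm high; leave alone. Origin: centre of its underside.
- bushing: Bystander: grey ring, 44 mm diameter, 30 mm high, lying flat; leave alone. Origin: centre of its underside.
There are look-alikes about, which are no part of the job. Several things look just like the lever: the one meant starts farthest from the robot's base.

How it is judged:
By the outcome, as a careful person would: the job done as asked, in the order asked, and still so for the second after the job is handed in, while the arm keeps its last pose, push and grip.
It also fails if it takes over 51 s, if anything falls off the work surface, if the arm or the gripper's body presses on something with over 40 N, if the wrist force passes 120 N, or if a joint passes its speed limit or range.

## Working session

There is one attempt and no reset: what is moved stays moved. The work goes in short steps, Python scripts to look and compute and a tool call to move; the robot and the scene stay as the last step left them, time stands still between calls to the robot, and variables do not carry over. Pictures are saved under pics/ and viewed, about 8 in all and at most 12, crops included, and the job is handed in when it is done.

Besides the shell and the picture viewer there is one more tool, called after "Call:" by a JSON object that holds its "method" and its "body". drive_tool: Moves the arm, as the interface text tells. Shifts and turns lie within -1 to 1; 1 stands for 0.04 m of shift or 6 degrees of turn. Its arguments: {"type":"object","properties":{"targets":{"type":"array"},"claw":{"type":"number"},"newtons":{"type":"number"}},"required":["targets"]}

```bash
mkdir -p pics; cat > h.py <<'E'
import numpy as np, cv2
from station import arm
def w(cal,p): return np.array(cal["origin"])+np.array(cal["rotation"])@np.array(p)
def px(cal,P):
    c=np.array(cal["rotation"]).T@(np.array(P)-cal["origin"]); c=np.array([c[0],-c[1],-c[2]])
    return cv2.projectPoints(c[None],np.zeros(3),np.zeros(3),np.array(cal["mtx"]),np.array(cal["dist_coeffs"]))[0].ravel().round(0)
def cloud(cal,depth,mask):
    v,u=np.nonzero(mask&(depth>0)); d=depth[v,u]
    n=cv2.undistortPoints(np.stack([u,v],1).astype(float)[:,None],np.array(cal["mtx"]),np.array(cal["dist_coeffs"]))[:,0]
    return (np.array(cal["rotation"])@np.stack([n[:,0]*d,-n[:,1]*d,-d])).T+cal["origin"]
def save(n,im): cv2.imwrite(f"pics/{n}.png",cv2.cvtColor(im,cv2.COLOR_RGB2BGR))
E
python3 - <<'E'
from h import *
np.set_printoptions(precision=4,suppress=True)
for cam in("top","side"):
    im,d=arm.grab_frame(cam);c=arm.get_calibration(cam);save(cam,im);np.savez(f"{cam}.npz",im=im,d=d)
    for n in ["fixture","guard_grip","pin_tip","rest","lever_hub","lever_tail","lever_balance"]:
        for r in arm.landmark_of(n,cam):
            P=w(c,r["point"]);print(cam,n,round(r["score"],2),P,px(c,P),round(np.hypot(P[0],P[1]),3))
print(arm.get_state())
E
```

```text
Traceback (most recent call last):
  File "h.py", line 5, in px
    c=np.array(cal["rotation"]).T@(np.array(P)-cal["origin"]); c=np.array([c[0],-c[1],-c[2]])
                                                                           ~^^^
IndexError: invalid index to scalar variable.
```

View pics/top.png

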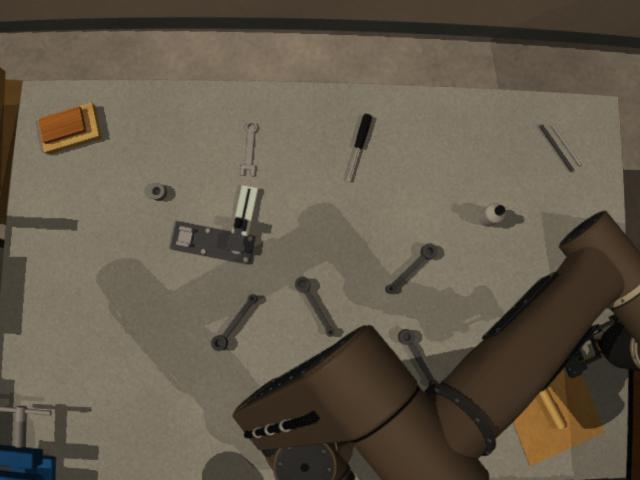

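The top view shows the fixture at about (213,242) and the guard and guide at about (245,210). There are four levers: hubs at (429,251), (303,285), (220,342) and (406,337).

```bash
python3 - <<'E'
from h import *
for c in("top","side","wrist"):print(arm.get_calibration(c))
print(arm.get_state())
E
```

```text
{'mtx': array([[597.5176053 ,   0.        , 320.67265339],
       [  0.        , 597.5176053 , 237.03189664],
       [  0.        ,   0.        ,   1.        ]]), 'dist_coeffs': array([-0.14518403,  0.        ,  0.        ,  0.        ,  0.        ]), 'origin': array([ 0.32035844, -0.02852876,  1.55008229]), 'rotation': array([ 0.12990381,  0.00246984, -1.54167107])}
{'mtx': array([[595.66717968,   0.        , 313.80608661],
       [  0.        , 595.66717968, 235.81877347],
       [  0.        ,   0.        ,   1.        ]]), 'dist_coeffs': array([-0.0327524,  0.       ,  0.       ,  0.       ,  0.       ]), 'origin': array([0.13429481, 1.19102207, 0.90186426]), 'rotation': array([ 9.92024435e-01,  8.57750222e-04, -2.85900468e+00])}
{'mtx': array([[340.71721065,   0.        , 315.99151308],
       [  0.        , 340.71721065, 238.68501423],
       [  0.        ,   0.        ,   1.        ]]), 'dist_coeffs': array([-0.05933806,  0.        ,  0.        ,  0.        ,  0.        ]), 'origin': array([ 0.21405539, -0.64328522,  0.38428117]), 'rotation': array([-2.47938933e-01, -4.71631309e-04,  1.98675261e+00])}
{'t': 0.1, 'q': array([-8.65875581e-01,  3.59289855e-01,  1.11194599e-02, -3.16345951e-04,
       -1.22406515e+00, -2.88126168e-01]), 'qd': array([ 0.00072197, -0.00124092,  0.00371778,  0.00079947, -0.0022151 ,
        0.0003303 ]), 'joint_efforts': array([ 2.14809631e-06, -5.84163487e+01,  2.93754923e+01,  7.01549470e+00,
        1.02858403e-02, -4.50492473e-05]), 'eef_pos': array([ 0.27307351, -0.61681149,  0.22571788]), 'ee_rot': array([ 3.14012825e+00, -1.23859902e-04, -2.72490570e+00]), 'force': array([-0.62565282, -1.28491183, -0.60212396]), 'moment': array([-0.02664354, -0.06399231, -0.05691063]), 'width': 0.08743319440353364}
```

```bash
sed -i 's/^from station.*/from station import arm\nfrom scipy.spatial.transform import Rotation as Ro\ndef M(cal): return Ro.from_euler("xyz",cal["rotation"]).as_matrix()/; s/np.array(cal\["rotation"\])/M(cal)/g' h.py
python3 - <<'E'
from h import *
np.set_printoptions(precision=4,suppress=True)
for cam in("top","side"):
    im,d=arm.grab_frame(cam);c=arm.get_calibration(cam);save(cam,im);np.savez(f"{cam}.npz",im=im,d=d)
    for n in ["fixture","guard_grip","pin_tip","rest","lever_hub","lever_tail","lever_balance"]:
        for r in arm.landmark_of(n,cam):
            P=w(c,r["point"]);print(cam,n,round(r["score"],2),P,px(c,P),round(np.hypot(P[0],P[1]),3))
    if cam=="top": a=cv2.resize(im[170:400,150:470],(800,575),interpolation=cv2.INTER_CUBIC); save("topcrop",a)
E
```

```text
top fixture 0.65 [ 0.4891  0.1964 -0.0006] [238. 247.] 0.527
top guard_grip 0.74 [0.5456 0.1878 0.0948] [237. 220.] 0.577
top guard_grip 0.56 [ 0.489  -0.2991  0.0045] [428. 253.] 0.573
top guard_grip 0.51 [ 0.4923 -0.3001 -0.0036] [427. 252.] 0.577
top pin_tip 0.6 [0.4833 0.1967 0.0497] [235. 247.] 0.522
top pin_tip 0.44 [ 0.4925 -0.2983  0.0019] [427. 251.] 0.576
top pin_tip 0.39 [0.5111 0.335  0.0214] [185. 236.] 0.611
top rest 0.81 [0.5099 0.3336 0.0234] [185. 237.] 0.609
top lever_hub 0.9 [ 0.4924 -0.2994  0.0008] [427. 252.] 0.576
top lever_hub 0.8 [0.3948 0.0242 0.0055] [303. 285.] 0.396
top lever_hub 0.68 [0.2469 0.2299 0.0053] [221. 340.] 0.337
top lever_tail 0.93 [ 0.1559 -0.3188 -0.0005] [433. 382.] 0.355
top lever_tail 0.93 [0.3545 0.1481 0.0036] [254. 300.] 0.384
top lever_tail 0.69 [ 0.2834 -0.0482 -0.0029] [329. 330.] 0.287
top lever_tail 0.65 [ 0.393  -0.2048 -0.0009] [391. 289.] 0.443
top lever_balance 0.97 [ 0.4588 -0.2681  0.0227] [417. 263.] 0.531
top lever_balance 0.93 [ 0.2336 -0.266   0.0218] [415. 352.] 0.354
top lever_balance 0.74 [0.3599 0.0022 0.0216] [311.
[... 321 characters left out ...]
r_hub 0.91 [0.3923 0.0278 0.0006] [345. 277.] 0.393
side lever_hub 0.87 [ 0.2696 -0.2426  0.0003] [410. 229.] 0.363
side lever_hub 0.85 [ 0.492  -0.2942 -0.001 ] [338. 209.] 0.573
side lever_hub 0.64 [ 0.2376  0.232  -0.0014] [392. 345.] 0.332
side lever_tail 0.75 [ 0.3939 -0.1959  0.0027] [363. 230.] 0.44
side lever_tail 0.73 [0.3547 0.1501 0.0008] [348. 311.] 0.385
side lever_tail 0.68 [ 0.2744 -0.0482 -0.0045] [396. 270.] 0.279
side lever_balance 0.83 [0.2738 0.2106 0.025 ] [378. 326.] 0.345
side lever_balance 0.81 [ 0.4614 -0.2652  0.0141] [346. 211.] 0.532
side lever_balance 0.77 [ 0.233  -0.2636  0.0179] [424. 222.] 0.352
side lever_balance 0.71 [0.3561 0.0068 0.0184] [361. 269.] 0.356
```

View pics/topcrop.png

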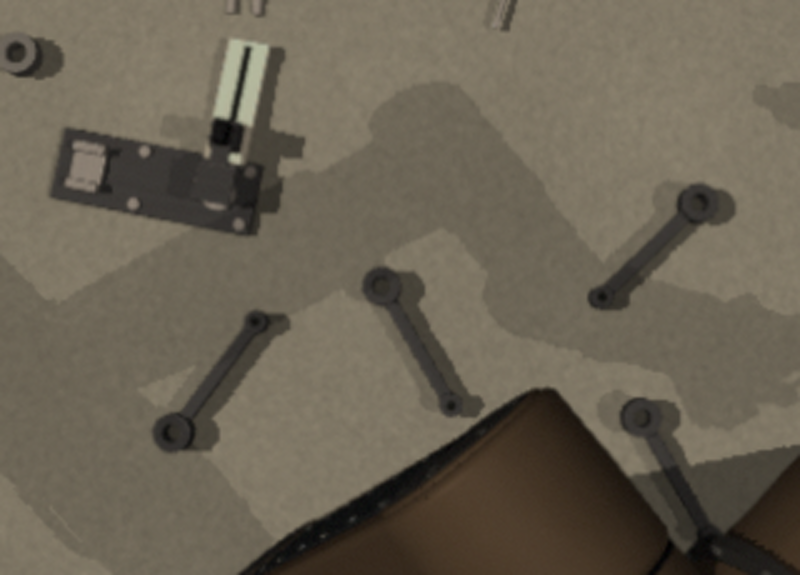

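View pics/side.png

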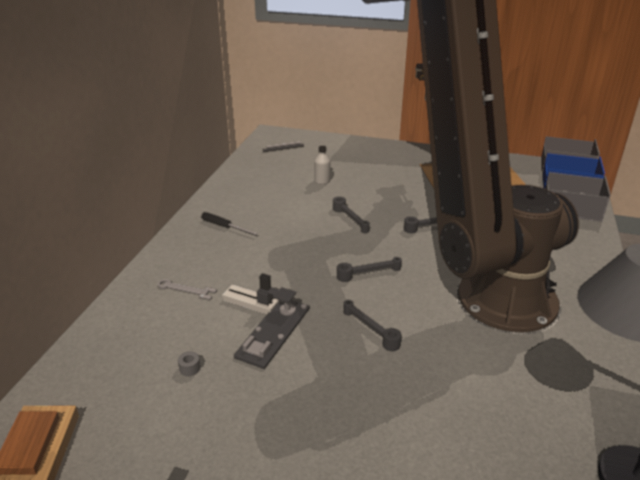

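Four lever candidates, by top-view hub pixel and balance-point distance from the base:

| Hub pixel | Distance (m) |
|---|---|
| (429,251) | 0.53 |
| (303,285) | 0.36 |
| (220,342) | 0.35 |
| (406,337) | 0.35 |

The one meant is the lever at (429,251). It is clearly farthest from the base, and the enlarged crop confirms this. I'm moving to the guard first.

Call:
{"method": "drive_tool", "body": {"targets": [[0.27, 0.81, 0, 0, 0, 0.98], [0.27, 0.81, 0, 0, 0, 0.98], [0.27, 0.81, 0, 0, 0, 0.98], [0.27, 0.81, 0, 0, 0, 0.98], [0.27, 0.81, 0, 0, 0, 0.98]], "claw": 0.8, "newtons": 25}}

```text
t: 1.52
eef_pos: [0.3275, -0.4542, 0.2267]
ee_rot: [-3.141, -0.0, -2.208]
force: [0.4, 0.2, -0.3]
width: 0.0699
```

Call:
{"method": "drive_tool", "body": {"targets": [[0.27, 0.81, 0, 0, 0, 0.98], [0.27, 0.81, 0, 0, 0, 0.98], [0.27, 0.81, 0, 0, 0, 0.98], [0.27, 0.81, 0, 0, 0, 0.98], [0.27, 0.81, 0, 0, 0, 0.98]]}}

```text
t: 2.15
eef_pos: [0.3815, -0.2922, 0.2268]
ee_rot: [-3.141, -0.0, -1.695]
force: [0.8, 0.0, -0.0]
width: 0.0702
```

Call:
{"method": "drive_tool", "body": {"targets": [[0.27, 0.81, 0, 0, 0, 0.98], [0.27, 0.81, 0, 0, 0, 0.98], [0.27, 0.81, 0, 0, 0, 0.98], [0.27, 0.81, 0, 0, 0, 0.98], [0.27, 0.81, 0, 0, 0, 0.98]]}}

```text
t: 2.78
eef_pos: [0.4355, -0.1301, 0.2269]
ee_rot: [-3.141, -0.0, -1.182]
force: [0.8, -0.1, 0.7]
width: 0.0701
```

Call:
{"method": "drive_tool", "body": {"targets": [[0.27, 0.81, 0, 0, 0, 0.98], [0.27, 0.81, 0, 0, 0, 0.98], [0.27, 0.81, 0, 0, 0, 0.98], [0.27, 0.81, 0, 0, 0, 0.98], [0.27, 0.81, 0, 0, 0, 0.98]]}}

```text
t: 3.4
eef_pos: [0.4895, 0.032, 0.2268]
ee_rot: [-3.141, -0.0, -0.669]
force: [0.4, -0.4, 0.3]
width: 0.07
```

Call:
{"method": "drive_tool", "body": {"targets": [[0.27, 0.81, 0, 0, 0, 0.98], [0.27, 0.81, 0, 0, 0, 0.98], [0.27, 0.81, 0, 0, 0, 0.98], [0.27, 0.8, 0, 0, 0, 0.98], [0.27, 0.8, 0, 0, 0, 0.93]]}}

```text
t: 4.03
eef_pos: [0.5435, 0.1931, 0.2267]
ee_rot: [-3.141, -0.0, -0.161]
force: [0.0, -0.1, 0.1]
width: 0.0698
```

```bash
python3 - <<'E'
from h import *
np.set_printoptions(precision=4,suppress=True)
for cam in("wrist","top","side"):
    c=arm.get_calibration(cam);im,d=arm.grab_frame(cam);save(cam+"2",im)
    for n in ["guard_grip","pin_tip","rest"]+(["lever_hub","lever_tail","lever_balance"] if cam!="wrist" else []):
        for r in arm.landmark_of(n,cam)[:2]:
            P=w(c,r["point"]);print(cam,n,round(r["score"],2),P,px(c,P))
s=arm.get_state();print(s["t"],s["eef_pos"],s["ee_rot"],s["q"],s["force"])
E
```

```text
wrist guard_grip 0.75 [0.5432 0.187  0.0945] [323. 230.]
wrist pin_tip 0.76 [0.4908 0.2004 0.0498] [318. 271.]
wrist pin_tip 0.5 [0.7552 0.1795 0.0016] [296.   9.]
wrist rest 0.84 [0.5101 0.337  0.0145] [198. 263.]
top guard_grip 0.8 [0.5418 0.188  0.0973] [237. 222.]
top pin_tip 0.76 [0.4869 0.1954 0.0501] [236. 246.]
top rest 0.61 [0.5112 0.3341 0.0201] [185. 237.]
top lever_hub 0.9 [ 0.2701 -0.2428 -0.0027] [405. 337.]
top lever_hub 0.75 [ 0.4917 -0.2974  0.    ] [427. 252.]
top lever_tail 0.96 [ 0.1546 -0.3194 -0.0008] [433. 382.]
top lever_tail 0.88 [ 0.2812 -0.0501 -0.0008] [330. 330.]
top lever_balance 0.98 [ 0.2308 -0.2675  0.0202] [415. 353.]
top lever_balance 0.73 [0.2785 0.207  0.0226] [229. 328.]
side guard_grip 0.62 [0.5449 0.1946 0.0989] [262. 274.]
side guard_grip 0.19 [ 0.6268  0.4214 -0.003 ] [189. 370.]
side rest 0.85 [0.5022 0.3387 0.0163] [259. 348.]
side lever_hub 0.92 [0.3922 0.0241 0.0016] [345. 276.]
side lever_hub 0.87 [ 0.4907 -0.2932  0.0005] [338. 209.]
side lever_tail 0.89 [ 0.2778 -0.0448 -0.0028] [395. 269.]
side lever_tail 0.88 [ 0.3553  0.1507 -0.0009] [348. 311.]
side lever_balance 0.66 [ 0.4598 -0.2672  0.0167] [346. 210.]
side lever_balance 0.64 [ 0.2325 -0.2635  0.0143] [424. 223.]
4.925 [0.5432 0.192  0.2266] [-3.1416 -0.     -0.1645] [ 0.679   0.1971 -0.2113 -0.     -1.1623  0.7273] [ 0.3847 -0.2706 -0.0916]
```

View pics/wrist2.png

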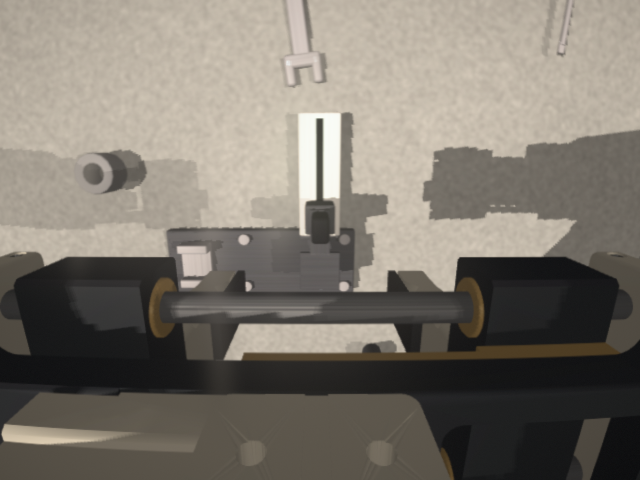

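The wrist view shows the guide running straight up the image at about column 319, so the yaw is right. The grip is at (320,222), about 3 mm to −y of the tool.

Call:
{"method": "drive_tool", "body": {"targets": [[0, -0.08, -1, 0, 0, 0], [0, 0, -1, 0, 0, 0], [0, 0, -1, 0, 0, 0], [0, 0, -0.9, 0, 0, 0]]}}

```text
t: 5.42
eef_pos: [0.5431, 0.1887, 0.0692]
ee_rot: [3.141, 0.0, -0.164]
force: [0.3, 0.4, 0.3]
width: 0.07
```

Call:
{"method": "drive_tool", "body": {"targets": [[0, 0, 0, 0, 0, 0], [0, 0, 0, 0, 0, 0], [0, 0, 0, 0, 0, 0], [0, 0, 0, 0, 0, 0], [0, 0, 0, 0, 0, 0]], "claw": 0, "newtons": 15}}

```text
t: 6.05
eef_pos: [0.5435, 0.189, 0.0713]
ee_rot: [-3.141, -0.001, -0.164]
force: [0.3, -0.1, 0.5]
width: 0.0257
```

Call:
{"method": "drive_tool", "body": {"targets": [[0, 0, 0, 0, 0, 0], [0, 0, 0, 0, 0, 0], [0, 0, 0, 0, 0, 0]]}}

```text
t: 6.42
eef_pos: [0.5434, 0.189, 0.0709]
ee_rot: [-3.141, -0.0, -0.164]
force: [-1.2, 0.5, 3.5]
width: 0.0158
```

Gripped at 15.8 mm, which matches the 16 mm grip. Sliding it along fixture +x now.

Call:
{"method": "drive_tool", "body": {"targets": [[0.25, -0.04, 0, 0, 0, 0], [0.25, -0.04, 0, 0, 0, 0], [0.25, -0.04, 0, 0, 0, 0], [0.25, -0.04, 0, 0, 0, 0], [0.25, -0.04, 0, 0, 0, 0]]}}

```text
t: 7.05
eef_pos: [0.5945, 0.1807, 0.0709]
ee_rot: [-3.141, -0.001, -0.165]
force: [-2.5, 2.2, 5.5]
width: 0.0159
```

Call:
{"method": "drive_tool", "body": {"targets": [[0.1, -0.017, 0, 0, 0, 0], [0.07, -0.012, 0, 0, 0, 0], [0, 0, 0, 0, 0, 0]]}}

```text
t: 7.42
eef_pos: [0.6015, 0.1795, 0.0708]
ee_rot: [-3.141, -0.001, -0.165]
force: [0.7, 0.3, 4.9]
width: 0.0157
```

Call:
{"method": "drive_tool", "body": {"targets": [[0.05, -0.008, 0, 0, 0, 0], [0.05, -0.008, 0, 0, 0, 0], [0.05, -0.008, 0, 0, 0, 0]]}}

```text
t: 7.8
eef_pos: [0.6067, 0.1786, 0.0708]
ee_rot: [-3.141, -0.0, -0.164]
force: [-2.0, 1.7, 6.6]
width: 0.0158
```

Call:
{"method": "drive_tool", "body": {"targets": [[0.05, -0.008, 0, 0, 0, 0], [0.05, -0.008, 0, 0, 0, 0]]}}

```text
t: 8.05
eef_pos: [0.6077, 0.1784, 0.0705]
ee_rot: [3.141, 0.004, -0.165]
force: [-16.8, 7.0, 13.5]
width: 0.0161
```

Call:
{"method": "drive_tool", "body": {"targets": [[0.05, -0.008, 0, 0, 0, 0], [0, 0, 0, 0, 0, 0]]}}

```text
t: 8.3
eef_pos: [0.609, 0.1782, 0.0701]
ee_rot: [3.141, 0.005, -0.165]
force: [-16.8, 7.6, 13.0]
width: 0.0154
```

The force jumped to about 17 N after 65 mm of travel, so the guard is at its end stop. Releasing it and rising.

Call:
{"method": "drive_tool", "body": {"targets": [[0, 0, 0, 0, 0, 0], [0, 0, 0, 0, 0, 0], [0, 0, 0, 0, 0, 0]], "claw": 0.6}}

```text
t: 8.68
eef_pos: [0.6122, 0.1773, 0.0701]
ee_rot: [3.141, 0.0, -0.165]
force: [0.7, -0.2, -0.2]
width: 0.0403
```

Call:
{"method": "drive_tool", "body": {"targets": [[0, 0, 1, 0, 0, 0], [0, 0, 1, 0, 0, 0], [0, 0, 1, 0, 0, 0], [0, 0, 1, 0, 0, 0], [0, 0, 0.5, 0, 0, 0]]}}

```text
t: 9.3
eef_pos: [0.613, 0.1777, 0.2532]
ee_rot: [-3.14, -0.003, -0.165]
force: [-0.9, -0.3, -1.0]
width: 0.053
```

Call:
{"method": "drive_tool", "body": {"targets": [[-1, -0.6, 0, 0, 0, 0], [-1, -1, 0, 0, 0, 0], [-0.5, -1, 0, 0, 0, -1], [0, -1, 0, 0, 0, -1], [0, 0, 0, 0, 0, 0]]}}

```text
t: 9.93
eef_pos: [0.5117, 0.0316, 0.251]
ee_rot: [-3.141, -0.001, -0.378]
force: [0.3, 0.0, 0.3]
width: 0.0522
```

```bash
python3 - <<'E'
from h import *
np.set_printoptions(precision=4,suppress=True)
out=[]
for cam in("wrist","top","side"):
    c=arm.get_calibration(cam);im,d=arm.grab_frame(cam);save(cam+"3",im);np.savez(cam+"3.npz",im=im,d=d,**{k:c[k] for k in c})
    for n in ["guard_grip","pin_tip","rest"]:
        for r in arm.landmark_of(n,cam)[:2]:
            P=w(c,r["point"]);print(cam,n,round(r["score"],2),P,px(c,P))
    if cam=="top": out=[cv2.resize(im[170:290,150:310],(640,480))]
    if cam=="side": out.append(cv2.resize(im[240:390,200:340],(448,480)))
save("chk3",cv2.resize(np.hstack(out),(800,353)))
s=arm.get_state();print(s["t"],s["eef_pos"],s["ee_rot"],s["force"],s["width"])
E
```

```text
wrist guard_grip 0.58 [0.608  0.1803 0.0957] [131. 190.]
top pin_tip 0.58 [0.4853 0.1933 0.0516] [236. 247.]
top pin_tip 0.56 [ 0.4941 -0.2978 -0.002 ] [427. 251.]
side guard_grip 0.63 [0.6059 0.1846 0.0966] [239. 268.]
side pin_tip 0.97 [0.4841 0.1976 0.0495] [288. 297.]
side rest 0.69 [0.5044 0.337  0.0148] [259. 348.]
10.525 [0.5121 0.034  0.2505] [ 3.1414  0.0001 -0.3733] [ 0.0097 -0.0144  1.2493] 0.052522487749200125
```

View pics/chk3.png

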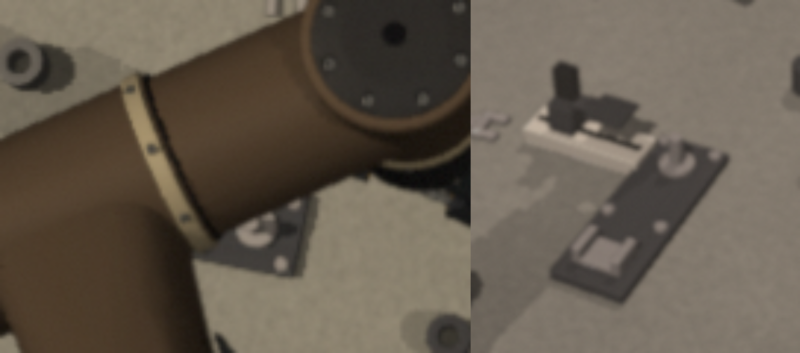

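The side view, enlarged, shows the pin uncovered and the guard at the far end of its travel, with the grip measured about 0.12 m from the pin as expected. Going to the lever.

Call:
{"method": "drive_tool", "body": {"targets": [[-0.16, -0.94, 0, 0, 0, -0.48], [-0.16, -0.94, 0, 0, 0, -0.48], [-0.16, -0.94, 0, 0, 0, -0.48], [-0.16, -0.94, 0, 0, 0, -0.48]]}}

```text
t: 11.02
eef_pos: [0.4862, -0.1177, 0.2507]
ee_rot: [-3.141, -0.0, -0.576]
force: [0.2, 0.2, 0.1]
width: 0.0527
```

Call:
{"method": "drive_tool", "body": {"targets": [[-0.16, -0.94, 0, 0, 0, -0.48], [-0.16, -0.94, 0, 0, 0, -0.48], [-0.16, -0.94, 0, 0, 0, -0.48], [-0.16, -0.94, 0, 0, 0, -0.48], [0, 0, 0, 0, 0, 0]]}}

```text
t: 11.65
eef_pos: [0.4603, -0.2689, 0.2503]
ee_rot: [3.141, 0.0, -0.779]
force: [-0.4, 0.1, 0.2]
width: 0.0526
```

```bash
python3 - <<'E'
from h import *
np.set_printoptions(precision=4,suppress=True)
for cam in("wrist","top","side"):
    c=arm.get_calibration(cam);im,d=arm.grab_frame(cam);save(cam+"4",im)
    for n in (["lever_hub","lever_tail","lever_balance"] if cam=="wrist" else ["pin_tip","rest","guard_grip"]):
        for r in arm.landmark_of(n,cam)[:2]:
            P=w(c,r["point"]);print(cam,n,round(r["score"],2),P,px(c,P))
    if cam=="wrist":
        for r in arm.cut_out("lever",cam)[:2]:
            m=r["pixels"].astype(bool);P=cloud(c,d,m)
            Q=P[(P[:,2]>.01)&(P[:,2]<.05)];print(r["score"],m.sum(),len(Q),Q.min(0),Q.max(0))
            b=Q[(Q[:,2]>.022)&(Q[:,2]<.029)];v=np.linalg.svd(b[:,:2]-b[:,:2].mean(0))[2][0]
            print("bar",len(b),b.mean(0),np.degrees(np.arctan2(v[1],v[0])))
            h=Q[Q[:,2]>.0315];print("hubtop",len(h),h.mean(0),(h.min(0)+h.max(0))/2,np.ptp(h,axis=0))
s=arm.get_state();print(s["t"],s["eef_pos"],s["ee_rot"],s["force"],s["width"])
E
```

```text
wrist lever_hub 0.66 [ 0.4919 -0.2966 -0.002 ] [314. 174.]
wrist lever_tail 0.71 [ 0.3935 -0.2003  0.0008] [315. 283.]
wrist lever_balance 0.8 [ 0.4571 -0.2704  0.0143] [319. 212.]
0.56 2142 2017 [ 0.3869 -0.3175  0.0105] [ 0.5101 -0.1949  0.0367]
bar 1103 [ 0.4397 -0.2466  0.0261] 134.85712903535972
hubtop 797 [ 0.4907 -0.2976  0.0342] [ 0.4511 -0.2585  0.0341] [0.1181 0.118  0.0052]
top pin_tip 0.86 [0.4835 0.1959 0.0508] [235. 247.]
top pin_tip 0.49 [0.4893 0.1954 0.003 ] [238. 247.]
top rest 0.62 [0.5127 0.3356 0.023 ] [184. 236.]
top guard_grip 0.88 [0.6077 0.1779 0.0964] [242. 196.]
side pin_tip 0.94 [0.484  0.1997 0.0505] [288. 297.]
side rest 0.76 [0.5021 0.3393 0.0161] [259. 349.]
side rest 0.46 [ 0.3927 -0.1925  0.0002] [363. 232.]
side guard_grip 0.86 [0.6049 0.1803 0.0995] [240. 266.]
12.3 [ 0.4609 -0.2669  0.2506] [-3.1415 -0.0001 -0.7755] [-0.0971 -0.3667  0.394 ] 0.05250521705709133
```

View pics/wrist4.png

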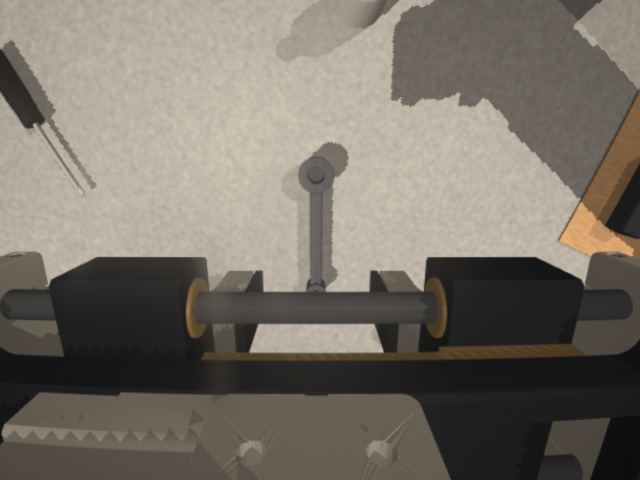

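The wrist view shows the lever upright in the image, with the hub at (315,174) and the bar along column 316. The tool is already over the balance point and the bar is at 135°, so I can go straight down.

Call:
{"method": "drive_tool", "body": {"targets": [[0, 0, -1, 0, 0, -0.1], [0, 0, -1, 0, 0, 0], [0, 0, -1, 0, 0, 0], [0, 0, -1, 0, 0, 0], [0, 0, -1, 0, 0, 0]]}}

```text
t: 12.92
eef_pos: [0.461, -0.2671, 0.0496]
ee_rot: [-3.141, -0.001, -0.786]
force: [1.7, -0.5, -0.9]
width: 0.0524
```

Call:
{"method": "drive_tool", "body": {"targets": [[0, 0, -0.6, 0, 0, 0], [0, 0, -0.35, 0, 0, 0], [0, 0, -0.2, 0, 0, 0], [0, 0, 0, 0, 0, 0]]}}

```text
t: 13.42
eef_pos: [0.461, -0.2671, 0.0046]
ee_rot: [3.142, -0.0, -0.786]
force: [-0.6, 0.4, 0.1]
width: 0.0528
```

Call:
{"method": "drive_tool", "body": {"targets": [[0, 0, 0, 0, 0, 0], [0, 0, 0, 0, 0, 0], [0, 0, 0, 0, 0, 0], [0, 0, 0, 0, 0, 0], [0, 0, 0, 0, 0, 0]], "claw": 0, "newtons": 45}}

```text
t: 14.05
eef_pos: [0.4606, -0.2672, 0.0048]
ee_rot: [3.141, 0.0, -0.786]
force: [-1.8, -0.6, 3.2]
width: 0.0134
```

Call:
{"method": "drive_tool", "body": {"targets": [[0, 0, 0, 0, 0, 0], [0, 0, 0, 0, 0, 0]]}}

```text
t: 14.3
eef_pos: [0.4606, -0.2672, 0.0047]
ee_rot: [3.141, 0.0, -0.786]
force: [-2.5, -1.4, 4.1]
width: 0.0135
```

Call:
{"method": "drive_tool", "body": {"targets": [[0, 0, 0.25, 0, 0, 0], [0, 0, 0.5, 0, 0, 0], [0, 0, 0.75, 0, 0, 0], [0, 0, 1, 0, 0, 0], [0, 0, 1, 0, 0, 0]]}}

```text
t: 14.92
eef_pos: [0.4604, -0.2666, 0.1456]
ee_rot: [-3.141, 0.001, -0.787]
force: [0.2, -0.3, -4.8]
width: 0.0136
```

Call:
{"method": "drive_tool", "body": {"targets": [[0, 0.5, 1, 0, 0, 0.5], [0, 0.9, 0.9, 0, 0, 0.6], [0, 1, 0.6, 0, 0, 0.6], [0, 1, 0, 0, 0, 0.6], [0, 1, 0, 0, 0, 0.6]]}}

```text
t: 15.55
eef_pos: [0.4602, -0.0895, 0.2448]
ee_rot: [-3.14, 0.0, -0.481]
force: [-0.1, -0.0, -4.3]
width: 0.0135
```

Call:
{"method": "drive_tool", "body": {"targets": [[0, 1, 0, 0, 0, 0.6], [0, 1, 0, 0, 0, 0.6], [0, 1, 0, 0, 0, 0.6], [0, 0.9, 0, 0, 0, 0.6], [0, 0.6, 0, 0, 0, 0.6]]}}

```text
t: 16.18
eef_pos: [0.46, 0.0906, 0.2444]
ee_rot: [-3.141, 0.001, -0.166]
force: [0.4, -0.2, -4.9]
width: 0.0133
```

```bash
cat > look.py <<'E'
from h import *
import sys
np.set_printoptions(precision=4,suppress=True)
tag=sys.argv[1]
for cam in sys.argv[2].split(","):
    c=arm.get_calibration(cam);im,d=arm.grab_frame(cam);save(cam+tag,im);np.savez(cam+tag+".npz",im=im,d=d,**c)
    for n in ["pin_tip","rest","guard_grip","lever_hub","lever_tail","lever_balance"]:
        for r in arm.landmark_of(n,cam)[:5]:
            P=w(c,r["point"])
            if n[:5]!="lever" or P[2]>.05: print(cam,n,round(r["score"],2),P,px(c,P))
s=arm.get_state();print(s["t"],s["eef_pos"],s["ee_rot"],s["q"],s["force"],s["moment"],s["width"])
E
python3 look.py 5 wrist,side
```

```text
wrist pin_tip 0.91 [0.49   0.197  0.0506] [211. 207.]
wrist rest 0.75 [0.5107 0.3332 0.0146] [105. 204.]
wrist guard_grip 0.72 [0.607  0.18   0.0946] [184.  77.]
wrist guard_grip 0.38 [0.5021 0.0837 0.2415] [316. 204.]
wrist lever_hub 0.91 [0.5006 0.0858 0.2414] [313. 208.]
wrist lever_balance 0.77 [0.4552 0.0857 0.2557] [329. 307.]
wrist lever_balance 0.53 [0.6052 0.1797 0.0945] [185.  80.]
side pin_tip 0.57 [0.4838 0.1969 0.0508] [288. 296.]
side rest 0.6 [0.5043 0.084  0.2387] [293. 199.]
side rest 0.52 [0.3666 0.1089 0.2422] [351. 212.]
side rest 0.22 [ 0.6286  0.4197 -0.0009] [189. 369.]
side guard_grip 0.88 [0.6061 0.1845 0.0967] [239. 268.]
side lever_hub 0.78 [0.5081 0.0857 0.2385] [291. 199.]
side lever_tail 0.57 [0.3674 0.1065 0.2418] [350. 211.]
side lever_balance 0.62 [0.4596 0.0901 0.2544] [312. 197.]
16.875 [0.4608 0.0886 0.2446] [-3.1416  0.     -0.1691] [ 0.6111  0.0003 -0.3933 -0.     -1.1772  0.7906] [-0.424   0.2679 -3.8199] [-0.0711  0.1474  0.0226] 0.01386510009346628
```

View pics/wrist5.png

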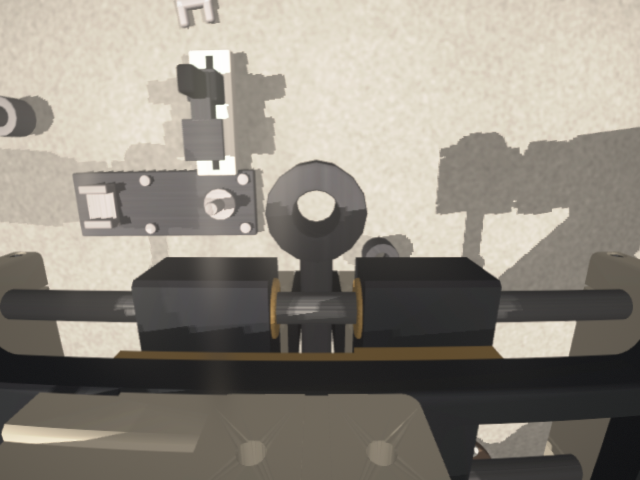

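The wrist view shows the held lever with its hub at (316,208), the uncovered pin at (215,206), the rest at (98,206) and the guard fully back. Next I measure the pin, the plate and the held hub from this depth image.

```bash
python3 - <<'E'
from h import *
np.set_printoptions(precision=4,suppress=True)
z=np.load("wrist5.npz");c={k:z[k] for k in("mtx","dist_coeffs","origin","rotation")};d=z["d"]
P=cloud(c,d,np.ones_like(d,bool))
n=lambda p,r:np.hypot(P[:,0]-p[0],P[:,1]-p[1])<r
A=P[n((.488,.197),.02)&(P[:,2]>.046)&(P[:,2]<.056)];print("pin",len(A),A.mean(0),np.median(A,0),A.min(0),A.max(0))
S=P[n((.488,.197),.03)&(P[:,2]>.0155)&(P[:,2]<.022)];print("seat",len(S),S.mean(0),cv2.minEnclosingCircle(S[:,:2].astype(np.float32)))
B=P[n((.50,.26),.13)&(P[:,2]>.009)&(P[:,2]<.0145)&(P[:,0]<.555)]
r=cv2.minAreaRect(B[:,:2].astype(np.float32));print("plate",len(B),r)
e=np.radians(-9.2)
for t in (r[2],):
    print("corners",cv2.boxPoints(r))
H=P[n((.503,.084),.03)&(P[:,2]>.2)];print("hub z",np.percentile(H[:,2],[5,50,95]))
T=H[abs(H[:,2]-np.median(H[:,2]))<.004];print("hub",len(T),cv2.minEnclosingCircle(T[:,:2].astype(np.float32)))
X=np.c_[T[:,:2],np.ones(len(T))];print("tilt deg",np.degrees(np.linalg.lstsq(X,T[:,2],rcond=None)[0][:2]))
G=P[n((.607,.18),.03)&(P[:,2]>.091)&(P[:,2]<.1)];print("grip",len(G),G.mean(0),cv2.minAreaRect(G[:,:2].astype(np.float32)))
E
```

```text
pin 147 [0.489  0.1974 0.0498] [0.489  0.1974 0.0499] [0.482  0.1912 0.0461] [0.4957 0.2046 0.0523]
seat 528 [0.4896 0.1947 0.0182] ((0.48920127749443054, 0.19794471561908722), 0.018323926255106926)
plate 8714 ((0.5152313113212585, 0.26229435205459595), (0.2163867950439453, 0.10779095441102982), 80.98601531982422)
corners [[0.4451 0.1639]
 [0.5515 0.147 ]
 [0.5854 0.3607]
 [0.479  0.3776]]
hub z [0.2731 0.3347 0.3598]
hub 13114 ((0.49929195642471313, 0.08464735001325607), 0.029776867479085922)
tilt deg [-7.239   1.1382]
grip 527 [0.606  0.1779 0.0948] ((0.6061630249023438, 0.17871162295341492), (0.016048813238739967, 0.023134833201766014), 83.64884185791016)
```

```bash
python3 - <<'E'
from h import *
np.set_printoptions(precision=4,suppress=True)
z=np.load("wrist5.npz");c={k:z[k] for k in("mtx","dist_coeffs","origin","rotation")};d=z["d"]
m=np.zeros_like(d,bool);m[155:250,260:372]=1
P=cloud(c,d,m);T=P[(P[:,2]>.268)&(P[:,2]<.281)]
print(len(T),cv2.minEnclosingCircle(T[:,:2].astype(np.float32)))
X=np.c_[T[:,:2]-T[:,:2].mean(0),np.ones(len(T))];k=np.linalg.lstsq(X,T[:,2],rcond=None)[0];print(np.degrees(k[:2]),k[2])
B=P[(P[:,2]>.255)&(P[:,2]<.267)];print(len(B))
tcp=np.array([.4608,.0886]);a=-.1691
h=np.array(cv2.minEnclosingCircle(T[:,:2].astype(np.float32))[0])-tcp
print("hub in tool x, perp:",h@[np.cos(a),np.sin(a)],h@[-np.sin(a),np.cos(a)])
E
```

```text
5919 ((0.5035920143127441, 0.08383926749229431), 0.01990739442408085)
[ 0.1427 -0.0513] 0.273666981374529
341
hub in tool x, perp: 0.042982864746760184 0.0025088645068530833
```

Call:
{"method": "drive_tool", "body": {"targets": [[0.03, 0.15, 0, 0, 0, -0.5], [0.05, 0.25, 0, 0, 0, -0.99], [0.06, 0.26, 0, 0, 0, -1], [0.06, 0.26, 0, 0, 0, -1], [0.06, 0.26, 0, 0, 0, -1]]}}

```text
t: 17.5
eef_pos: [0.4713, 0.1364, 0.2445]
ee_rot: [3.142, 0.0, -0.642]
force: [-0.2, 0.3, -4.2]
width: 0.0138
```

Call:
{"method": "drive_tool", "body": {"targets": [[0.06, 0.26, 0, 0, 0, -1], [0.06, 0.26, 0, 0, 0, -1], [0.06, 0.26, 0, 0, 0, -1], [0.06, 0.26, 0, 0, 0, -1], [0.06, 0.26, 0, 0, 0, -1]]}}

```text
t: 18.12
eef_pos: [0.4833, 0.1884, 0.2445]
ee_rot: [3.141, -0.0, -1.166]
force: [-0.0, -0.6, -4.0]
width: 0.0136
```

Call:
{"method": "drive_tool", "body": {"targets": [[0.06, 0.26, 0, 0, 0, -1], [0.06, 0.26, -0.3, 0, 0, -1], [0.06, 0.26, -0.6, 0, 0, -1], [0.05, 0.25, -0.6, 0, 0, -1], [0.04, 0.24, -0.6, 0, 0, -0.9]]}}

```text
t: 18.75
eef_pos: [0.4942, 0.2392, 0.1598]
ee_rot: [-3.141, -0.0, -1.679]
force: [-0.1, -0.4, -4.1]
width: 0.0138
```

Call:
{"method": "drive_tool", "body": {"targets": [[0, 0, -0.4, 0, 0, -0.5], [0, 0, 0, 0, 0, 0], [0, 0, 0, 0, 0, 0]]}}

```text
t: 19.12
eef_pos: [0.4945, 0.2391, 0.1453]
ee_rot: [-3.141, 0.0, -1.727]
force: [0.5, -1.0, -4.0]
width: 0.0135
```

```bash
python3 look.py 6 wrist,side,top
```

```text
wrist pin_tip 0.67 [0.4919 0.1972 0.0511] [312. 186.]
wrist guard_grip 0.94 [0.6059 0.1767 0.0959] [125. 189.]
wrist lever_hub 0.88 [0.4866 0.1989 0.143 ] [321. 205.]
wrist lever_tail 0.3 [0.49   0.2359 0.1566] [327. 289.]
wrist lever_balance 0.86 [0.4913 0.2355 0.1546] [324. 287.]
side pin_tip 0.86 [0.4854 0.1993 0.0538] [287. 296.]
side rest 0.73 [0.5038 0.3374 0.0155] [259. 348.]
side guard_grip 0.65 [0.6068 0.1819 0.099 ] [239. 266.]
side guard_grip 0.41 [ 0.5873 -0.4569 -0.0013] [322. 181.]
side lever_hub 0.59 [0.4896 0.2006 0.1384] [284. 266.]
top pin_tip 0.79 [0.4837 0.1934 0.0501] [236. 247.]
top rest 0.61 [0.5107 0.3359 0.0231] [184. 237.]
top guard_grip 0.62 [0.6092 0.1777 0.0957] [243. 195.]
top lever_hub 0.72 [0.4926 0.2407 0.1587] [210. 238.]
top lever_hub 0.51 [0.4866 0.1967 0.1402] [230. 242.]
top lever_balance 0.77 [0.4962 0.2389 0.1614] [211. 236.]
20.175 [0.4941 0.2389 0.1446] [ 3.1416  0.     -1.7279] [ 0.8075  0.2219 -0.3814 -0.     -0.9675 -0.9645] [ 0.3981 -0.3559 -4.3783] [0.015  0.0459 0.0103] 0.013430003312619712
```

View pics/wrist6.png

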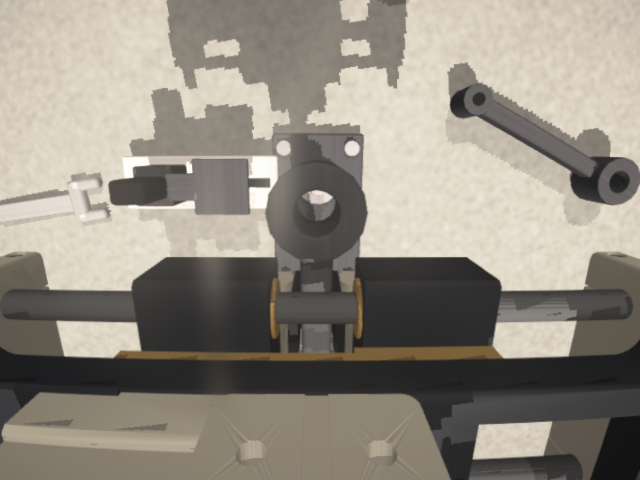

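The wrist view shows the hub at (317,210) with the pin visible through its bore at about (318,200), and the fixture plate parallel to the image. I measure both in this one picture.

```bash
cat > rel.py <<'E'
from h import *
import sys
np.set_printoptions(precision=4,suppress=True)
z=np.load(sys.argv[1]+".npz");c={k:z[k] for k in("mtx","dist_coeffs","origin","rotation")};d=z["d"];zt=float(sys.argv[2])
m=np.zeros_like(d,bool);m[150:262,255:380]=1
P=cloud(c,d,m);T=P[abs(P[:,2]-zt-.034+.0047)<.006]
h=np.array(cv2.minEnclosingCircle(T[:,:2].astype(np.float32))[0])
X=np.c_[T[:,:2]-h,np.ones(len(T))];k=np.linalg.lstsq(X,T[:,2],rcond=None)[0]
print("hub",len(T),h,"top z",k[2],"tilt deg",np.degrees(k[:2]))
a=float(sys.argv[3]);ex=np.array([np.cos(a),np.sin(a)]);ey=np.array([-ex[1],ex[0]])
A=P[np.isfinite(P[:,2])&(P[:,2]>.04)&(P[:,2]<.056)];q=A[:,:2]-h
print("pin seen",len(A),A.mean(0),"rel tool x",(q@ex).min(),(q@ex).max(),"perp",(q@ey).min(),(q@ey).max())
for pt,zz in (("pin",.05),):
    # predicted pin-tip circle for the candidate positions
    pass
Q=cloud(c,d,np.ones_like(d,bool));f=ex; B=Q[(Q[:,2]>.009)&(Q[:,2]<.0145)]
q=B[:,:2]-h; s=(abs(q@ex-.032)<.008)&(abs(q@ey)<.06);w_=(q@ey)[s];print("plate edges perp",np.percentile(w_,[1,99]),"front edge x",np.percentile((q@ex)[abs(q@ey)<.03],99.5))
E
python3 rel.py wrist6 .1446 -1.7279
```

```text
hub 6472 [0.4893 0.1977] top z 0.17460541952665062 tilt deg [ 0.0968 -0.2638]
pin seen 48 [0.4895 0.2026 0.0501] rel tool x -0.006457031629155399 -0.0032595679795454067 perp -0.0053582651710642575 0.004334390705182082
plate edges perp [-0.0382  0.0355] front edge x 0.03888191538361867
```

The hub is within about 1 mm of the pin axis, its yaw is aligned and its tilt is below 0.3°. Lowering 60 mm.

Call:
{"method": "drive_tool", "body": {"targets": [[0, 0, -0.4, 0, 0, 0], [0, 0, -0.5, 0, 0, 0], [0, 0, -0.4, 0, 0, 0], [0, 0, -0.2, 0, 0, 0], [0, 0, 0, 0, 0, 0]]}}

```text
t: 20.8
eef_pos: [0.4938, 0.2387, 0.0838]
ee_rot: [3.141, -0.001, -1.728]
force: [0.1, 0.5, -4.0]
width: 0.0134
```

Call:
{"method": "drive_tool", "body": {"targets": [[0, 0, 0, 0, 0, 0], [0, 0, 0, 0, 0, 0], [0, 0, 0, 0, 0, 0]]}}

```text
t: 21.18
eef_pos: [0.4942, 0.2391, 0.085]
ee_rot: [-3.141, 0.001, -1.728]
force: [0.1, 1.1, -4.8]
width: 0.0134
```

```bash
python3 look.py 7 wrist,side; python3 rel.py wrist7 .0846 -1.7279; python3 - <<'E'
from h import *
z=np.load("wrist7.npz")["im"];s=np.load("side7.npz")["im"]
save("chk7",np.hstack([cv2.resize(z[120:300,220:420],(400,360)),cv2.resize(s[230:380,200:360],(384,360))]))
E
```

```text
wrist pin_tip 0.96 [0.4901 0.1979 0.0475] [314. 195.]
wrist guard_grip 0.66 [0.6053 0.177  0.0962] [ 54. 205.]
wrist lever_balance 0.56 [0.4916 0.2366 0.0958] [323. 291.]
side pin_tip 0.89 [0.4827 0.1983 0.0508] [289. 297.]
side rest 0.81 [0.504  0.3357 0.0141] [259. 348.]
side guard_grip 0.56 [0.6061 0.1847 0.099 ] [239. 267.]
side lever_hub 0.9 [0.4872 0.1981 0.0804] [286. 286.]
side lever_tail 0.71 [0.5111 0.3414 0.083 ] [253. 325.]
side lever_balance 0.74 [0.4945 0.2386 0.0944] [277. 292.]
21.875 [0.494  0.2389 0.0845] [ 3.1416 -0.0001 -1.7279] [ 0.8075  0.2899 -0.4505  0.     -0.8305 -0.9646] [ 0.1777  0.8961 -5.371 ] [-0.0064  0.0845 -0.0056] 0.013137478540278857
hub 6459 [0.4887 0.1967] top z 0.11433803662059883 tilt deg [ 0.1245 -0.1661]
pin seen 325 [0.4885 0.1994 0.0503] rel tool x -0.007877735408477462 0.0020872745921401968 perp -0.00699804290787153 0.005578984825575597
plate edges perp [-0.0379  0.036 ] front edge x 0.038456567449606655
```

View pics/chk7.png

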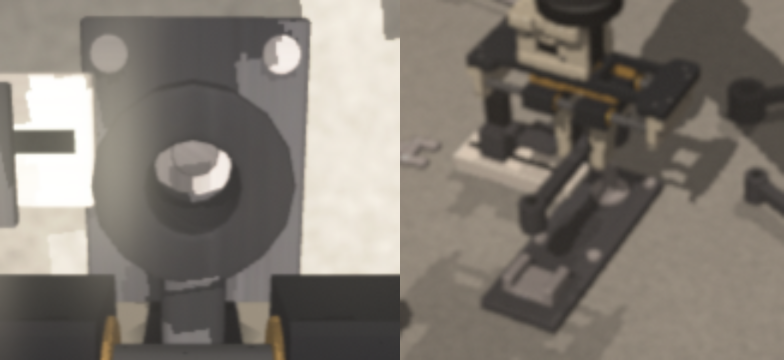

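The enlarged views show the pin inside the bore from above and the small end in line over the rest. The hub is about 1 mm off, so I make a small correction and let it settle.

Call:
{"method": "drive_tool", "body": {"targets": [[-0.015, 0.03, 0, 0, 0, 0], [0, 0, 0, 0, 0, 0], [0, 0, 0, 0, 0, 0], [0, 0, 0, 0, 0, 0]]}}

```text
t: 22.38
eef_pos: [0.4934, 0.2401, 0.0846]
ee_rot: [-3.142, -0.0, -1.728]
force: [0.5, 1.0, -4.4]
width: 0.0132
```

```bash
python3 look.py 8 wrist | tail -4; python3 rel.py wrist8 .0846 -1.7279; python3 -c "
from station import arm
print(arm.job_done())"
```

```text
wrist guard_grip 0.81 [0.6073 0.1783 0.0963] [ 48. 206.]
wrist lever_hub 0.83 [0.4873 0.1999 0.0793] [318. 205.]
wrist lever_balance 0.74 [0.4921 0.2376 0.0931] [320. 289.]
22.725 [0.4934 0.2401 0.0846] [-3.1416  0.     -1.7279] [ 0.8099  0.2897 -0.4506 -0.     -0.8304 -0.967 ] [ 1.0845  0.0514 -4.5458] [ 0.0752  0.107  -0.0326] 0.013980285389581737
hub 6449 [0.4879 0.1976] top z 0.11391339324026489 tilt deg [ 0.0898 -0.1551]
pin seen 296 [0.4884 0.1998 0.0503] rel tool x -0.0072045034105641635 0.002117394834671487 perp -0.006444054065640887 0.006714218361464398
plate edges perp [-0.0369  0.0371] front edge x 0.039066384141346285
the job is handed in; nothing more can be done
None
```

The guard is back at its end stop with the pin uncovered, and the arm is holding the lever level over the fixture. I handed the job in at about 22.7 s of the 51 s allowed.

- **Guard:** I slid it until the force jumped to about 17 N. Afterwards its grip measured about 0.12 m from the pin, as it should at the end stop, and it stayed there.
- **Lever:** I took the one farthest from the base (balance point 0.53 m away; the other three were about 0.35 m). I gripped it at the balance point with 45 N.
- **Last wrist-camera check:**
  - The hub is centred on the pin within about 1 mm.
  - The tilt is under 0.2°.
  - The hub's underside is about 80 mm above the bench, which is 30 mm above the pin's tip.
  - The tool force is only the lever's weight, so nothing is touching the fixture.
- **Small end:** It is over the rest. The tool yaw puts it in line within a fraction of a degree, and a side-camera check before the last 1 mm correction put it within about 8 mm of the rest.
- **Disagreement:** The top and side networks put the pin 3–6 mm nearer the robot in x than the wrist camera's depth image. I went with the wrist camera, which saw the hub and the pin in the same picture. No check failed.

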